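Knock the axle home in the toy-wheel jig

ROBOT

A 6-joint arm with a two-finger parallel gripper is mounted at the origin on the work surface. World frame = base frame: x ahead of the robot, y to its left, z up, the work surface at z = 0. Lengths are in m, angles in degrees, forces in N, time in s.
With the tool pointing down it reaches from about 0.25 to 0.725 m from the base axis. Payload 9.7 kg.
Tool frame: the origin (TCP) lies at the very end of the fingers, on their centre line; the grasp point (between the pads) lies 19 mm behind it; z points along the fingers, y is the direction in which the jaws open and shut (so a half turn about z gives the same grasp; the last joint's range is limited). The gripper opens to 85 mm and grips with 20 to 120 N. Pads are 22 mm wide; open, the fingers measure 114 mm over their backs; the gripper's body (76 mm by 85 mm) begins 54 mm behind the grasp point. The pads swing forward as they close: fully open they stand 13 mm farther back than shut.
Start: joints at [-75.057, 4.979, 10.078, 95.1, 0, 90], TCP at [0.142, -0.531, 0.231] pointing down, gripper open.
Joint ranges: [-179.16, 179.16], [-48.56, 103.87], [-65.8, 70.77], [-126.05, 130.52], [-82.76, 87.17], [-180, 180]. Speed limits (degrees/s): [127.2, 127.2, 147.25, 180, 180, 180].

INTERFACE

Orientations are given as [roll, pitch, yaw] about the fixed x, y, z axes, in that order (R = Rz(yaw) Ry(pitch) Rx(roll)).
In Python, from workcell import bot, camera, ticket gives the robot as it stands.
- The arm moves only by the shell command python3 -m jog 'ROWS' [FORCE]. ROWS is a JSON object of lists of equal length, an entry for each row: "turn": the turn, a rotation vector about the world's x, y, z each as a share of 8 degrees, from -1 to 1, a list of three; "delta_pos": the shift along the world's x, y, z each as a share of 50 mm, from -1 to 1, a list of three; "hand": the opening, from -1 (shut) to 1 (fully open). A call has exactly 10 rows; each row shifts and turns the commanded pose from where the row before left it; what a row does not reach is not made up. A row lasts 1/10 s, in which the tool goes at most 50 mm and 8.59 degrees, less where a joint would pass 70% of its speed; a pose out of reach is approached as far as the arm can. A call with a number of a shift or a turn outside -1 to 1 is refused whole. A call with a gripper value outside its range is refused whole. The fingers move at their own pace and stop on an object; FORCE is the grip in N (left out, the last holds). Time passes only in rows, so rows that do not move let the fingers close, or fill a call up. It gives the time, the measured TCP pose, the force and the opening at its end, in the units of the state.
- bot.get_obs(): the state, without advancing time (a new reading comes with each control period).
- camera(name): name is "scene" or "top"; returns a dict with "frame" (400x640x3 uint8, red, green, blue), "range_z" (400x640 float32, m along the optical axis (not along the pixel's ray), 0 where there is no reading), "fx", "fy", "cx", "cy" (pixels), "extrinsics" (4x4, takes a point from world to camera coordinates). Camera axes: x right, y up, looking along -z (the intrinsics and any distortion apply to the point x, -y, -z); pixel columns grow to the right and rows downward; lengths in m; the calibration is good to about 2 mm. A picture is of the moment at which its call begins.
- ticket.job_done(): hands the job in, once; it reports no verdict.
The state is a dict: "time": time; "q": joint angles; "qd": joint speeds; "joint_efforts": joint torques, N m; "ee_pos": TCP position; "tcp_rot": TCP orientation; "wrist_force": force on the tool from outside, world axes, zero at the start; "torque": the same for the moment, N m; "opening": finger opening in m.
Only numpy, scipy, OpenCV 4.12 (cv2) and the standard library are available. Lean on these libraries where they do the work, as an engineer would, in place of code of your own. Each camera call takes 0.05 s, during which the arm holds its last target.

TASK

One of the two small grey setting jigs has a toy wheel lying under its sprung steel pin. Take the rubber mallet, knock that jig's pin fully down with the face of the mallet's head and let the pin spring back, then stand the mallet back on the cork mat where it stood. Leave the pin of the empty jig alone.

Things in the scene. Friction and masses are not known exactly. Their poses are not given: they have to be found in the camera images.
- mallet: Rubber mallet, 0.35 kg, standing on its upright black head (56 mm across, 64 tall) on a cork mat 130 mm square, 3 thick. Origin: centre of the head's lower face, z up. Handle: level wooden bar 22 mm wide (y), 28 tall, middle 32 mm above the origin, along -x from 28 to 150 mm, pointing towards the robot within 35 degrees. Balance point at x = -12 mm. Grip firmly (60 N up), best at x = -60 mm.
- press_top (a point): Top centre of the sprung pin of the fixed jig that has a toy wheel (84 mm, black tyre, white hub) under it. Pin head: flat steel disc 28 mm across, top 118 mm above the table; it goes straight down 14 mm to a stop against a spring (2 N at first, 9 N at the stop) and springs back. Jig: grey base 110 x 140 mm, a post and an arm whose upper face is 90 mm above the table.
- spare_top (a point): Centre of the top of the sprung pin of the other, identical jig, which holds no wheel. Same heights and spring.
Mind the look-alikes: they are no part of the job. Leave any purple look-alike of the part that bears press_top alone.

How it is judged:
By the outcome, as a careful person would: the job done as asked, in the order asked, and still so for the second after the job is handed in, with the robot touching nothing.
It also fails if it takes over 61 s, if anything falls off the work surface, if the arm or the gripper's body presses on something with over 40 N, if the wrist force passes 120 N, or if a joint passes its speed limit or range.

## Working session

There is one attempt and no reset: what is moved stays moved. The work goes in short steps, Python scripts to look and compute and a shell command to move; the robot and the scene stay as the last step left them, time stands still between calls to the robot, and variables do not carry over. Pictures are saved under pics/ and viewed, and the job is handed in when it is done.

```bash
ls; mkdir -p pics
python3 - <<'E'
from workcell import bot,camera
import cv2,numpy as np
for n in("scene","top"):
    c=camera(n);cv2.imwrite(f"pics/{n}0.png",c["frame"][:,:,::-1]);np.savez(f"/tmp/{n}0.npz",**c)
    print(n,c["fx"],c["fy"],c["cx"],c["cy"],[k for k in c]);print(np.round(c["extrinsics"],3))
o=bot.get_obs();print(o["time"],o["ee_pos"],o["tcp_rot"],o["opening"])
E
```

```text
pics
scene 375.68008930454005 375.68008930454005 322.79796613457177 198.44500197999267 ['frame', 'range_z', 'fx', 'fy', 'cx', 'cy', 'extrinsics']
[[-0.737  0.676  0.018  0.345]
 [-0.527 -0.59   0.612  0.134]
 [ 0.424  0.441  0.791 -1.154]
 [ 0.     0.     0.     1.   ]]
top 401.61458843481984 401.61458843481984 318.24050662194315 204.46075057975577 ['frame', 'range_z', 'fx', 'fy', 'cx', 'cy', 'extrinsics']
[[ 0.004 -1.     0.024 -0.048]
 [ 0.998  0.006  0.062 -0.458]
 [-0.062  0.023  0.998 -0.985]
 [ 0.     0.     0.     1.   ]]
0.1 [ 0.14175982 -0.531214    0.23066566] [-1.79933776e+02 -1.63648435e-03  1.49418343e+01] 0.08588593787299921
```

View pics/scene0.png

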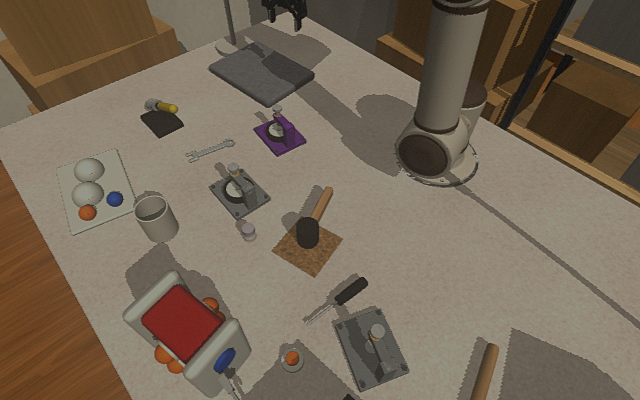

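View pics/top0.png

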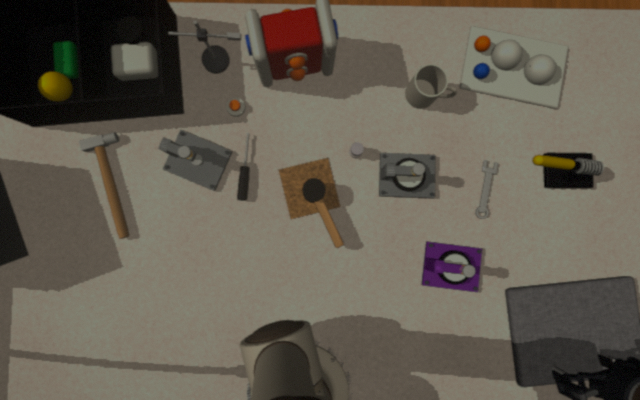

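The top view shows the wheel jig at about (408,175), the empty grey jig at about (198,158), the purple look-alike at (455,266), and the mallet head at (314,189) with its handle running to (340,245). Next I'll measure these.

```bash
cat > h.py <<'E'
import numpy as np,cv2
def pts(c):
    v,u=np.mgrid[0:400,0:640];z=c["range_z"]
    P=np.stack([(u-c["cx"])/c["fx"]*z,-(v-c["cy"])/c["fy"]*z,-z],-1)
    E=c["extrinsics"];return (P-E[:3,3])@E[:3,:3]
def ray(c,u,v,h):
    E=c["extrinsics"];R=E[:3,:3];o=-R.T@E[:3,3]
    d=R.T@np.array([(u-c["cx"])/c["fx"],-(v-c["cy"])/c["fy"],-1]);return o+d*(h-o[2])/d[2]
def proj(c,p):
    E=c["extrinsics"];q=E[:3,:3]@np.array(p)+E[:3,3];return c["cx"]+c["fx"]*q[0]/-q[2],c["cy"]+c["fy"]*q[1]/q[2]
E
python3 - <<'E'
from h import *
t=dict(np.load("/tmp/top0.npz"));s=dict(np.load("/tmp/scene0.npz"))
def big(c,n,r,k):
    x0,x1,y0,y1=r;cv2.imwrite(n,cv2.resize(c["frame"][y0:y1,x0:x1,::-1],None,fx=k,fy=k,interpolation=cv2.INTER_CUBIC))
big(t,"pics/t_jm.png",(270,450,130,260),4);big(s,"pics/s_jm.png",(190,360,140,280),4)
P=pts(t);Q=pts(s)
print("floor",np.median(P[215:225,200:230,2]))
def rep(nm,P,c,zlo,zhi,ctr,r):
    m=(P[...,2]>zlo)&(P[...,2]<zhi)&(c["range_z"]>0)&(np.hypot(P[...,0]-ctr[0],P[...,1]-ctr[1])<r)
    a=P[m];print(nm,m.sum(),a.mean(0).round(4) if m.any() else"",((a.min(0)+a.max(0))/2).round(4) if m.any() else"")
    return a
j=ray(t,395,173,.118);print("j",j)
m0=ray(t,314,189,.067);print("m",m0)
for n,P_,c in(("top",P,t),("scene",Q,s)):
    rep(n+" pin",P_,c,.108,.128,j,.06)
    rep(n+" head",P_,c,.058,.08,m0,.05)
    a=rep(n+" handle",P_,c,.042,.056,m0+[-.08,-.03,0],.12)
    a=a[np.hypot(a[:,0]-m0[0],a[:,1]-m0[1])>.035]
    if len(a): print(len(a),cv2.fitLine(a[:,:2].astype(np.float32),cv2.DIST_HUBER,0,.001,.001).ravel(),a.min(0),a.max(0))
E
```

```text
floor 0.0006766952818598804
j [ 0.52336229 -0.21577845  0.118     ]
m [ 0.49112458 -0.03406923  0.067     ]
top pin 93 [ 0.5328 -0.2655  0.1184] [ 0.5339 -0.2653  0.1166]
top head 426 [ 0.4903 -0.0336  0.0675] [ 0.4901 -0.0341  0.0659]
top handle 471 [ 0.4117 -0.0706  0.0493] [ 0.4172 -0.0564  0.0486]
437 [ 0.90244716  0.43080056  0.40757957 -0.07279835] [ 0.3538817  -0.10487829  0.04207062] [ 0.46181083 -0.03928394  0.05493283]
scene pin 76 [ 0.5374 -0.2634  0.1166] [ 0.5372 -0.2645  0.1143]
scene head 379 [ 0.4951 -0.0298  0.0666] [ 0.4934 -0.032   0.0645]
scene handle 375 [ 0.4294 -0.0594  0.0488] [ 0.4394 -0.0545  0.049 ]
298 [ 0.900942    0.43393943  0.41012052 -0.07043753] [ 0.35709185 -0.10486019  0.04203409] [ 0.46097221 -0.03905982  0.05292415]
```

View pics/t_jm.png

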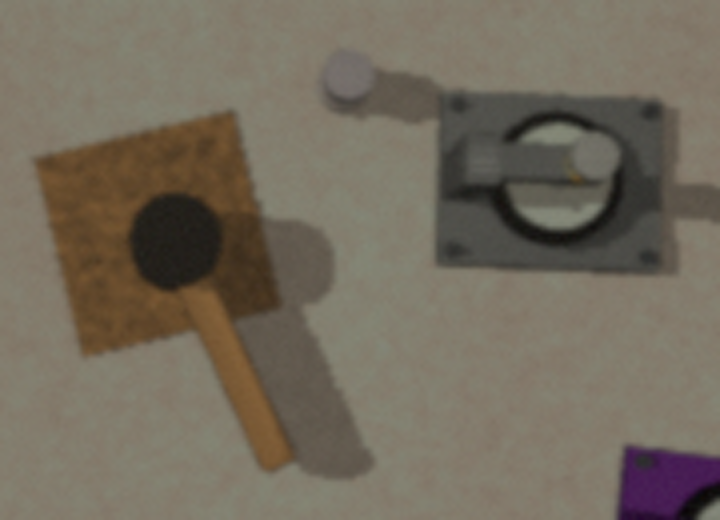

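View pics/s_jm.png

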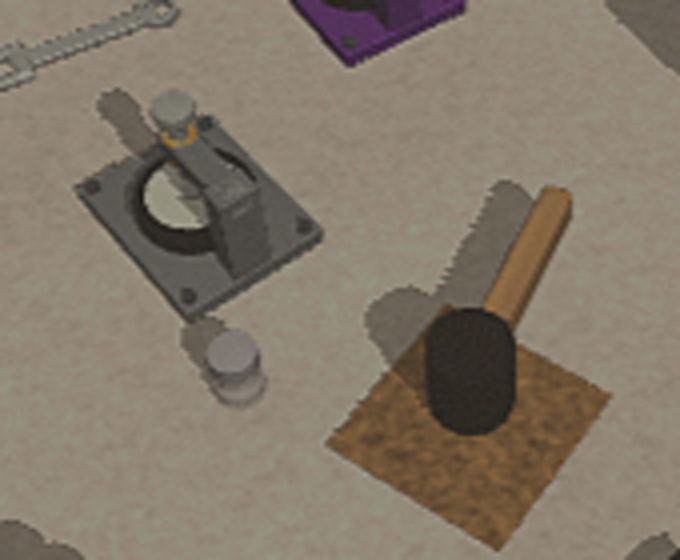

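Both views agree. The mallet head is at about (0.4915,-0.033) with yaw 25.5°, and the pin is at about (0.535,-0.2645). The grasp point works out to (0.437,-0.058). I'll approach it at the current height.

```bash
python3 -m jog '{"turn":[[0,0,0.066],[0,0,0.066],[0,0,0.066],[0,0,0.066],[0,0,0.066],[0,0,0.066],[0,0,0.066],[0,0,0.066],[0,0,0.066],[0,0,0.066]],"delta_pos":[[0.296,0.473,0],[0.296,0.473,0],[0.296,0.473,0],[0.296,0.473,0],[0.296,0.473,0],[0.296,0.473,0],[0.296,0.473,0],[0.296,0.473,0],[0.296,0.473,0],[0.296,0.473,0]],"hand":[1,1,1,1,1,1,1,1,1,1]}'
python3 -m jog '{"turn":[[0,0,0.066],[0,0,0.066],[0,0,0.066],[0,0,0.066],[0,0,0.066],[0,0,0.066],[0,0,0.066],[0,0,0.066],[0,0,0.066],[0,0,0.066]],"delta_pos":[[0.296,0.473,0],[0.296,0.473,0],[0.296,0.473,0],[0.296,0.473,0],[0.296,0.473,0],[0.296,0.473,0],[0.296,0.473,0],[0.296,0.473,0],[0.296,0.473,0],[0.296,0.473,0]],"hand":[1,1,1,1,1,1,1,1,1,1]}'
```

```text
time: 1.1
ee_pos: [0.2901, -0.2938, 0.231]
tcp_rot: [-180.0, 0.0, 20.2]
wrist_force: [0.5, -1.0, -1.0]
opening: 0.0853
time: 2.1
ee_pos: [0.4382, -0.0573, 0.2311]
tcp_rot: [-180.0, 0.0, 25.5]
wrist_force: [0.2, -0.3, 0.5]
opening: 0.0858
```

```bash
python3 -m jog '{"turn":[[0,0,0],[0,0,0],[0,0,0],[0,0,0],[0,0,0],[0,0,0],[0,0,0],[0,0,0],[0,0,0],[0,0,0]],"delta_pos":[[0,0,-0.5],[0,0,-0.5],[0,0,-0.5],[0,0,-0.5],[0,0,-0.5],[0,0,-0.5],[0,0,-0.4],[0,0,-0.4],[0,0,-0.3],[0,0,-0.2]],"hand":[1,1,1,1,1,1,1,1,1,1]}'
python3 - <<'E'
from h import *
from workcell import camera
c=camera("scene");cv2.imwrite("pics/g1.png",cv2.resize(c["frame"][120:300,200:420,::-1],None,fx=3,fy=3))
E
```

```text
time: 3.1
ee_pos: [0.4371, -0.0583, 0.0149]
tcp_rot: [-179.9, 0.1, 25.5]
wrist_force: [-0.2, 0.4, -0.1]
opening: 0.0853
```

View pics/g1.png

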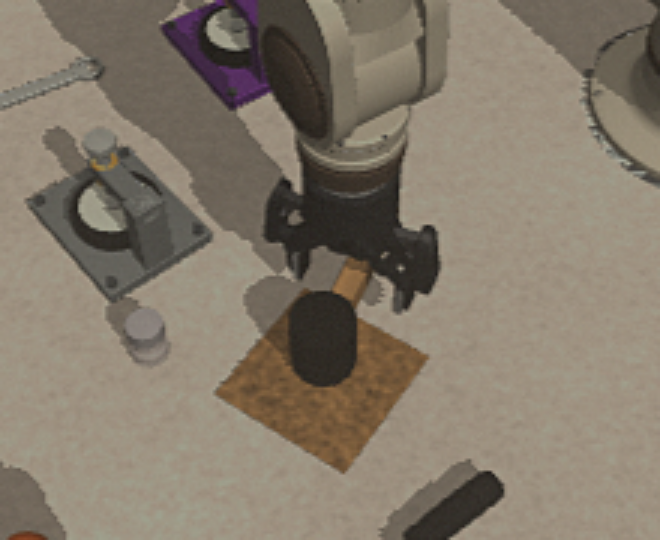

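The picture shows the fingers straddling the handle, at about (350,280) in the crop. I'll close the gripper at 100 N.

```bash
python3 -m jog '{"turn":[[0,0,0],[0,0,0],[0,0,0],[0,0,0],[0,0,0],[0,0,0],[0,0,0],[0,0,0],[0,0,0],[0,0,0]],"delta_pos":[[0,0,0],[0,0,0],[0,0,0],[0,0,0],[0,0,0],[0,0,0],[0,0,0],[0,0,0],[0,0,0],[0,0,0]],"hand":[-1,-1,-1,-1,-1,-1,-1,-1,-1,-1]}' 100
python3 - <<'E'
from workcell import bot
o=bot.get_obs();print(o["ee_pos"],o["tcp_rot"],o["wrist_force"],o["torque"],o["opening"])
E
```

```text
time: 4.15
ee_pos: [0.4382, -0.0583, 0.017]
tcp_rot: [180.0, -0.1, 25.5]
wrist_force: [-1.3, 1.9, 5.1]
opening: 0.0209
[ 0.43815613 -0.05831852  0.01702152] [ 1.79985117e+02 -5.68318321e-02  2.55110890e+01] [-1.33045424  1.93784467  5.08335952] [0.24991323 0.23507506 0.0085659 ] 0.020867775290391393
```

```bash
python3 -m jog '{"turn":[[0,0,0],[0,0,0],[0,0,0],[0,0,0],[0,0,0],[0,0,0],[0,0,0],[0,0,0],[0,0,0],[0,0,0]],"delta_pos":[[0,0,0.1],[0,0,0.2],[0,0,0.4],[0,0,0.5],[0,0,0.5],[0,0,0.5],[0,0,0.5],[0,0,0.4],[0,0,0.1],[0,0,0]],"hand":[-1,-1,-1,-1,-1,-1,-1,-1,-1,-1]}' 100
python3 - <<'E'
from h import *
from workcell import camera,bot
o=bot.get_obs();print(o["ee_pos"],o["tcp_rot"],o["wrist_force"],o["torque"],o["opening"])
c=camera("scene");cv2.imwrite("pics/g2.png",cv2.resize(c["frame"][80:260,220:440,::-1],None,fx=3,fy=3))
d=camera("top");cv2.imwrite("pics/g2t.png",cv2.resize(d["frame"][120:300,240:460,::-1],None,fx=3,fy=3))
for n,c in(("s",c),("t",d)):
  P=pts(c); f=c["frame"].astype(int)
  m=(c["range_z"]>0)&(np.hypot(P[...,0]-.4915,P[...,1]+.033)<.04)&(P[...,2]>.21)&(P[...,2]<.25)
  a=P[m];print(n,len(a))
  if len(a)>20:
    A=np.c_[a[:,:2],np.ones(len(a))];print(np.linalg.lstsq(A,a[:,2],rcond=None)[0],(a.min(0)+a.max(0))/2,a.mean(0))
  m=(c["range_z"]>0)&(np.hypot(P[...,0]-.4915,P[...,1]+.033)<.1)&(P[...,2]<.01)
  print("mat corner px n",m.sum())
E
```

```text
time: 5.15
ee_pos: [0.4381, -0.0585, 0.1767]
tcp_rot: [180.0, -0.0, 25.5]
wrist_force: [-0.8, -0.3, -5.3]
opening: 0.0208
[ 0.43806384 -0.05847326  0.17674219] [ 1.79966824e+02 -4.11958886e-02  2.54985696e+01] [-0.78225857 -0.30501633 -5.28433284] [-0.10684681  0.12562408 -0.0294607 ] 0.02080214627919145
s 542
[-0.09290493 -0.11277752  0.26767661] [ 0.49403756 -0.03172025  0.21971176] [ 0.49702497 -0.02814174  0.22467429]
mat corner px n 4091
t 0
mat corner px n 429
```

View pics/g2.png

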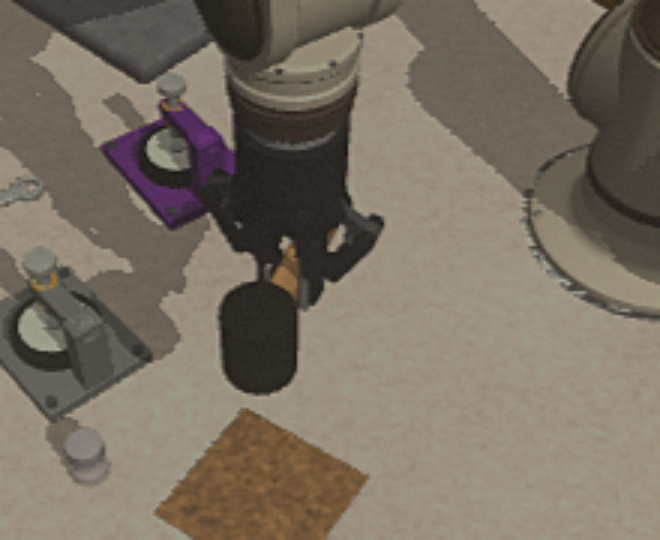

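View pics/g2t.png

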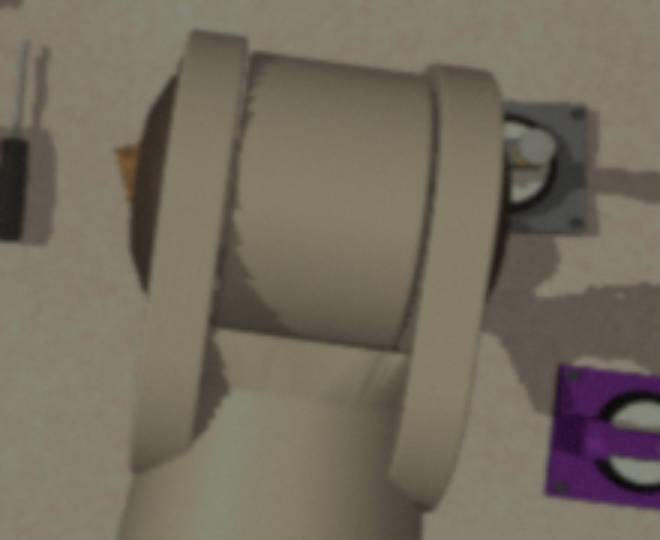

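The scene view shows the mallet held level above the mat, with nothing caught on it. I'll move it over the wheel jig's pin.

```bash
python3 -m jog '{"turn":[[0,0,0],[0,0,0],[0,0,0],[0,0,0],[0,0,0],[0,0,0],[0,0,0],[0,0,0],[0,0,0],[0,0,0]],"delta_pos":[[0.05,-0.25,0],[0.09,-0.5,0],[0.1,-0.55,0],[0.1,-0.55,0],[0.1,-0.55,0],[0.1,-0.55,0],[0.1,-0.55,0],[0.1,-0.5,0],[0.08,-0.4,0],[0.05,-0.23,0]],"hand":[-1,-1,-1,-1,-1,-1,-1,-1,-1,-1]}' 100
python3 - <<'E'
from h import *
from workcell import camera,bot
o=bot.get_obs();print(o["ee_pos"],o["tcp_rot"],o["wrist_force"],o["torque"],o["opening"])
c=camera("scene");cv2.imwrite("pics/g3.png",cv2.resize(c["frame"][80:260,130:350,::-1],None,fx=3,fy=3))
P=pts(c)
m=(c["range_z"]>0)&(np.hypot(P[...,0]-.535,P[...,1]+.2645)<.045)&(P[...,2]>.215)&(P[...,2]<.25)
a=P[m];print((a.min(0)+a.max(0))/2,np.percentile(a[:,2],[50,90]))
E
```

```text
time: 6.25
ee_pos: [0.4808, -0.2918, 0.1748]
tcp_rot: [-179.9, 0.1, 25.4]
wrist_force: [-0.1, 0.3, -4.4]
opening: 0.0206
[ 0.48083794 -0.2918156   0.17481715] [-1.79923098e+02  7.65530336e-02  2.54238678e+01] [-0.07645698  0.33248572 -4.39357322] [-0.0264717   0.24389641 -0.0132016 ] 0.020610840367585724
[ 0.52749708 -0.26765376  0.23245808] [0.2242407  0.22581478]
```

View pics/g3.png

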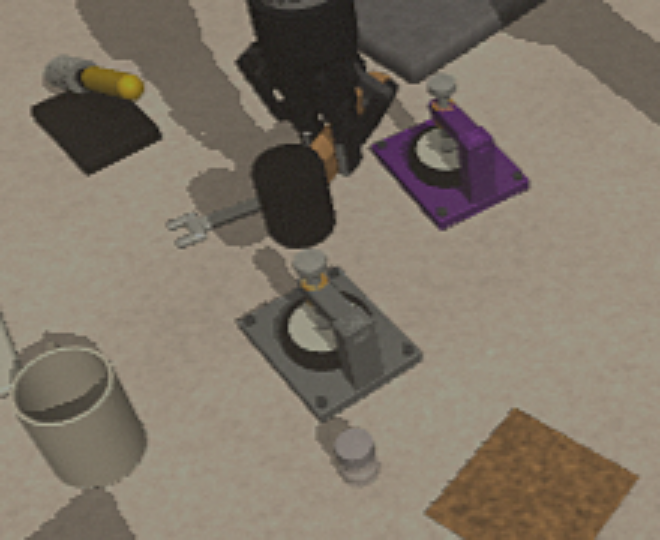

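```bash
python3 -m jog '{"turn":[[0,0,0],[0,0,0],[0,0,0],[0,0,0],[0,0,0],[0,0,0],[0,0,0],[0,0,0],[0,0,0],[0,0,0]],"delta_pos":[[0,0,-0.1],[0,0,-0.1],[0,0,-0.1],[0,0,-0.1],[0,0,-0.1],[0,0,-0.1],[0,0,-0.05],[0,0,-0.05],[0,0,0],[0,0,0]],"hand":[-1,-1,-1,-1,-1,-1,-1,-1,-1,-1]}' 100
python3 - <<'E'
from h import *
from workcell import camera,bot
o=bot.get_obs();print(o["ee_pos"],o["tcp_rot"],o["wrist_force"],o["torque"],o["opening"])
c=camera("scene")
f=np.ascontiguousarray(c["frame"][80:220,170:310,::-1]);f=cv2.resize(f,None,fx=4,fy=4)
for r,h in((.028,.190),(.028,.126),(.014,.118)):
  for k in range(24):
    a=k*np.pi/12;u,v=proj(c,(.535+r*np.cos(a),-.2645+r*np.sin(a),h));cv2.circle(f,(int((u-170)*4+2),int((v-80)*4+2)),2,(0,0,255),-1)
cv2.imwrite("pics/g4.png",f)
E
```

```text
time: 7.3
ee_pos: [0.4814, -0.2899, 0.1414]
tcp_rot: [180.0, -0.0, 25.5]
wrist_force: [-0.4, -1.2, -3.0]
opening: 0.021
[ 0.48137551 -0.28993694  0.14140886] [ 1.79993405e+02 -6.55795277e-03  2.55010149e+01] [-0.44246324 -1.16958602 -3.02928485] [-0.14079958  0.18840128 -0.04110942] 0.02096795078658386
```

View pics/g4.png

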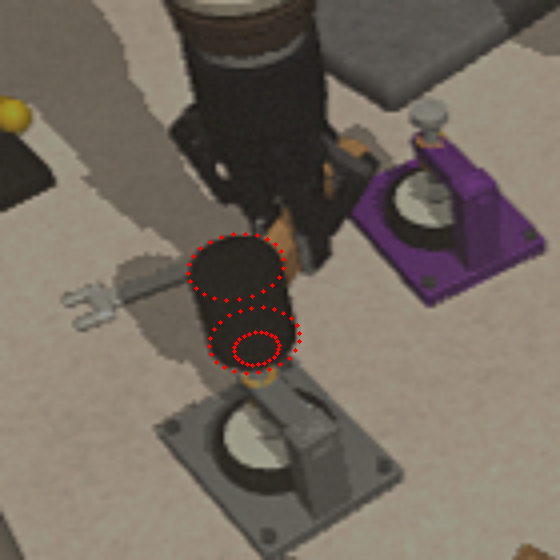

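The drawn circles match the mallet head, and it sits centred above the pin. I'll press down slowly.

```bash
python3 -m jog '{"turn":[[0,0,0],[0,0,0],[0,0,0],[0,0,0],[0,0,0],[0,0,0],[0,0,0],[0,0,0],[0,0,0],[0,0,0]],"delta_pos":[[0,0,-0.06],[0,0,-0.06],[0,0,-0.06],[0,0,-0.06],[0,0,-0.06],[0,0,-0.06],[0,0,-0.04],[0,0,-0.02],[0,0,0],[0,0,0]],"hand":[-1,-1,-1,-1,-1,-1,-1,-1,-1,-1]}' 100
python3 - <<'E'
from workcell import bot
o=bot.get_obs();print(o["ee_pos"],o["tcp_rot"],o["wrist_force"],o["torque"],o["opening"])
E
```

```text
time: 8.35
ee_pos: [0.4813, -0.29, 0.1206]
tcp_rot: [180.0, -0.0, 25.5]
wrist_force: [-3.6, 0.0, 3.0]
opening: 0.0205
[ 0.48129287 -0.28998138  0.12060312] [ 1.79981363e+02 -3.35536409e-03  2.54984704e+01] [-3.59332907  0.02763617  2.99134229] [0.01575894 0.6734547  0.00454426] 0.020514505188255556
```

```bash
python3 -m jog '{"turn":[[0,0,0],[0,0,0],[0,0,0],[0,0,0],[0,0,0],[0,0,0],[0,0,0],[0,0,0],[0,0,0],[0,0,0]],"delta_pos":[[0,0,-0.02],[0,0,-0.02],[0,0,-0.02],[0,0,-0.02],[0,0,0],[0,0,0],[0,0,0],[0,0,0],[0,0,0],[0,0,0]],"hand":[-1,-1,-1,-1,-1,-1,-1,-1,-1,-1]}' 100
python3 - <<'E'
from h import *
from workcell import camera,bot
o=bot.get_obs();print(o["ee_pos"],o["tcp_rot"],o["wrist_force"],o["torque"],o["opening"])
c=camera("scene")
f=np.ascontiguousarray(c["frame"][80:220,170:310,::-1]);f=cv2.resize(f,None,fx=4,fy=4);cv2.imwrite("pics/g5.png",f)
for i in range(4): o=bot.get_obs();print(o["wrist_force"],o["torque"])
E
```

```text
time: 9.35
ee_pos: [0.4813, -0.2901, 0.1177]
tcp_rot: [179.9, -0.0, 25.5]
wrist_force: [-8.4, 1.5, 13.7]
opening: 0.0208
[ 0.48127158 -0.29011716  0.11772563] [ 1.79927794e+02 -3.20174289e-02  2.54935057e+01] [-8.41041341  1.45381411 13.7042941 ] [0.41826127 1.3158308  0.14375591] 0.02077552580381261
[-8.89170275  1.20922875 12.47968127] [0.41652576 1.29302986 0.23891115]
[-8.89170275  1.20922875 12.47968127] [0.41652576 1.29302986 0.23891115]
[-8.89170275  1.20922875 12.47968127] [0.41652576 1.29302986 0.23891115]
[-8.89170275  1.20922875 12.47968127] [0.41652576 1.29302986 0.23891115]
```

View pics/g5.png

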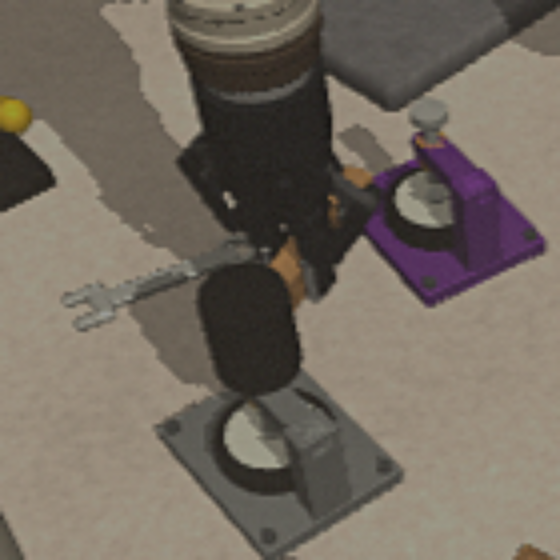

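The upward force is now about 16 N net, well over the spring's 9 N, and it climbs steeply. The pin is on its stop. I'll press slightly more to be sure, then lift.

```bash
python3 -m jog '{"turn":[[0,0,0],[0,0,0],[0,0,0],[0,0,0],[0,0,0],[0,0,0],[0,0,0],[0,0,0],[0,0,0],[0,0,0]],"delta_pos":[[0,0,-0.02],[0,0,-0.01],[0,0,0],[0,0,0],[0,0,0],[0,0,0],[0,0,0],[0,0,0],[0,0,0],[0,0,0]],"hand":[-1,-1,-1,-1,-1,-1,-1,-1,-1,-1]}' 100
python3 -m jog '{"turn":[[0,0,0],[0,0,0],[0,0,0],[0,0,0],[0,0,0],[0,0,0],[0,0,0],[0,0,0],[0,0,0],[0,0,0]],"delta_pos":[[0,0,0.05],[0,0,0.1],[0,0,0.1],[0,0,0.15],[0,0,0.15],[0,0,0.2],[0,0,0.2],[0,0,0.2],[0,0,0.1],[0,0,0]],"hand":[-1,-1,-1,-1,-1,-1,-1,-1,-1,-1]}' 100
python3 - <<'E'
from h import *
from workcell import camera,bot
o=bot.get_obs();print(o["ee_pos"],o["tcp_rot"],o["wrist_force"],o["torque"],o["opening"])
c=camera("scene");np.savez("/tmp/s6.npz",**c)
f=np.ascontiguousarray(c["frame"][80:220,170:310,::-1]);f=cv2.resize(f,None,fx=4,fy=4)
x,y,z=.535,-.2645,o["ee_pos"][2]-.0145
for r,h in((.028,z+.064),(.028,z),(.014,.118)):
  for k in range(24):
    a=k*np.pi/12;u,v=proj(c,(x+r*np.cos(a),y+r*np.sin(a),h));cv2.circle(f,(int((u-170)*4+2),int((v-80)*4+2)),2,(0,0,255),-1)
cv2.imwrite("pics/g6.png",f)
E
```

```text
time: 10.4
ee_pos: [0.4813, -0.2902, 0.1174]
tcp_rot: [179.9, -0.1, 25.5]
wrist_force: [-12.1, 2.0, 21.5]
opening: 0.0206
time: 11.4
ee_pos: [0.4817, -0.2901, 0.1783]
tcp_rot: [179.9, -0.0, 25.5]
wrist_force: [0.3, -0.8, -4.1]
opening: 0.0205
[ 0.48167984 -0.29011284  0.17833826] [ 1.79928776e+02 -4.84783804e-02  2.55028447e+01] [ 0.34883746 -0.83406726 -4.12688315] [-0.03499073  0.15777068  0.00795255] 0.02052355445560185
```

View pics/g6.png

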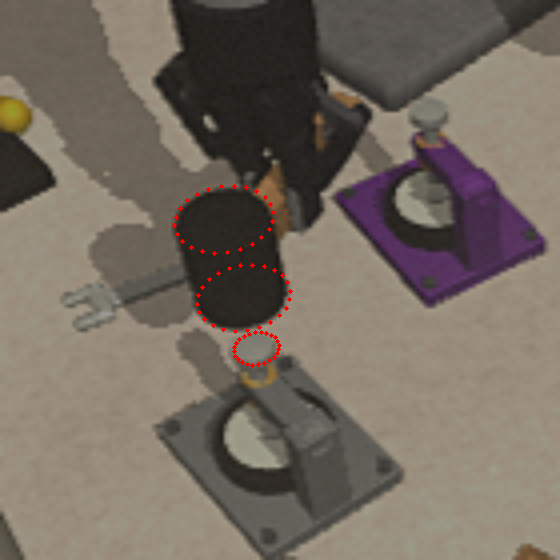

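The pin is back at its original height and the mallet is still level. I'll return it over the mat.

```bash
python3 -m jog '{"turn":[[0,0,0],[0,0,0],[0,0,0],[0,0,0],[0,0,0],[0,0,0],[0,0,0],[0,0,0],[0,0,0],[0,0,0]],"delta_pos":[[-0.05,0.25,0],[-0.09,0.5,0],[-0.1,0.55,0],[-0.1,0.55,0],[-0.1,0.55,0],[-0.1,0.55,0],[-0.1,0.55,0],[-0.1,0.5,0],[-0.08,0.4,0],[-0.05,0.23,0]],"hand":[-1,-1,-1,-1,-1,-1,-1,-1,-1,-1]}' 100
python3 -m jog '{"turn":[[0,0,0],[0,0,0],[0,0,0],[0,0,0],[0,0,0],[0,0,0],[0,0,0],[0,0,0],[0,0,0],[0,0,0]],"delta_pos":[[0,0,-0.2],[0,0,-0.4],[0,0,-0.5],[0,0,-0.5],[0,0,-0.5],[0,0,-0.4],[0,0,-0.3],[0,0,-0.2],[0,0,-0.1],[0,0,0]],"hand":[-1,-1,-1,-1,-1,-1,-1,-1,-1,-1]}' 100
python3 - <<'E'
from h import *
from workcell import camera,bot
o=bot.get_obs();print(o["ee_pos"],o["tcp_rot"],o["wrist_force"],o["torque"],o["opening"])
c=camera("scene")
f=np.ascontiguousarray(c["frame"][150:290,240:380,::-1]);f=cv2.resize(f,None,fx=4,fy=4)
x,y,z=.4915,-.033,o["ee_pos"][2]-.0145
for r,h in((.028,z+.064),(.028,z)):
  for k in range(24):
    a=k*np.pi/12;u,v=proj(c,(x+r*np.cos(a),y+r*np.sin(a),h));cv2.circle(f,(int((u-240)*4+2),int((v-150)*4+2)),2,(0,0,255),-1)
cv2.imwrite("pics/g7.png",f)
E
```

```text
time: 12.45
ee_pos: [0.4369, -0.0567, 0.177]
tcp_rot: [-180.0, 0.0, 25.6]
wrist_force: [-0.2, 0.5, -4.0]
opening: 0.0207
time: 13.45
ee_pos: [0.4375, -0.0586, 0.0217]
tcp_rot: [-180.0, 0.0, 25.5]
wrist_force: [-0.2, 0.9, -4.0]
opening: 0.0202
[ 0.43749582 -0.05860639  0.02172521] [-1.79974600e+02  4.43586906e-02  2.54826784e+01] [-0.15283814  0.89488541 -4.0476141 ] [-0.12250455  0.15047661  0.00411122] 0.020159864517092962
```

View pics/g7.png

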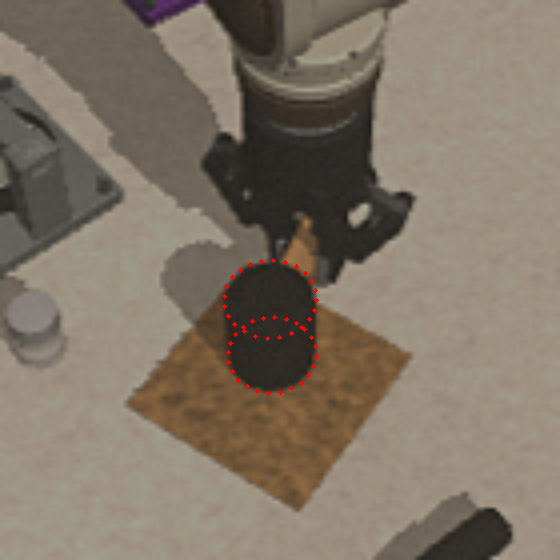

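The head is over its old spot, about 5 mm up. I'll lower it gently to contact.

```bash
python3 -m jog '{"turn":[[0,0,0],[0,0,0],[0,0,0],[0,0,0],[0,0,0],[0,0,0],[0,0,0],[0,0,0],[0,0,0],[0,0,0]],"delta_pos":[[0,0,-0.02],[0,0,-0.02],[0,0,-0.02],[0,0,-0.02],[0,0,-0.01],[0,0,0],[0,0,0],[0,0,0],[0,0,0],[0,0,0]],"hand":[-1,-1,-1,-1,-1,-1,-1,-1,-1,-1]}' 100
```

```text
time: 14.5
ee_pos: [0.4378, -0.0584, 0.0178]
tcp_rot: [-180.0, -0.0, 25.5]
wrist_force: [-0.7, -0.6, -3.8]
opening: 0.0211
```

```bash
python3 -m jog '{"turn":[[0,0,0],[0,0,0],[0,0,0],[0,0,0],[0,0,0],[0,0,0],[0,0,0],[0,0,0],[0,0,0],[0,0,0]],"delta_pos":[[0,0,-0.01],[0,0,-0.01],[0,0,-0.01],[0,0,0],[0,0,0],[0,0,0],[0,0,0],[0,0,0],[0,0,0],[0,0,0]],"hand":[-1,-1,-1,-1,-1,-1,-1,-1,-1,-1]}' 100
```

```text
time: 15.5
ee_pos: [0.4379, -0.0584, 0.0171]
tcp_rot: [180.0, -0.0, 25.5]
wrist_force: [-5.5, -0.1, 6.7]
opening: 0.0207
```

```bash
python3 -m jog '{"turn":[[0,0,0],[0,0,0],[0,0,0],[0,0,0],[0,0,0],[0,0,0],[0,0,0],[0,0,0],[0,0,0],[0,0,0]],"delta_pos":[[0,0,0.01],[0,0,0],[0,0,0],[0,0,0],[0,0,0],[0,0,0],[0,0,0],[0,0,0],[0,0,0],[0,0,0]],"hand":[-1,-1,-0.4,-0.3,-0.1,0.2,0.6,1,1,1]}'
python3 -m jog '{"turn":[[0,0,0],[0,0,0],[0,0,0],[0,0,0],[0,0,0],[0,0,0],[0,0,0],[0,0,0],[0,0,0],[0,0,0]],"delta_pos":[[0,0,0],[0,0,0],[0,0,0.1],[0,0,0.2],[0,0,0.4],[0,0,0.6],[0,0,0.6],[0,0,0.6],[0,0,0.6],[0,0,0.6]],"hand":[1,1,1,1,1,1,1,1,1,1]}'
```

```text
time: 16.5
ee_pos: [0.4378, -0.0584, 0.0168]
tcp_rot: [180.0, -0.0, 25.5]
wrist_force: [-0.7, -0.5, 0.2]
opening: 0.0856
time: 17.5
ee_pos: [0.4377, -0.0584, 0.2041]
tcp_rot: [180.0, -0.1, 25.5]
wrist_force: [-0.6, -0.7, -0.1]
opening: 0.0856
```

```bash
python3 -m jog '{"turn":[[0,0,0],[0,0,0],[0,0,0],[0,0,0],[0,0,0],[0,0,0],[0,0,0],[0,0,0],[0,0,0],[0,0,0]],"delta_pos":[[-0.1,-0.4,0],[-0.2,-0.5,0],[-0.2,-0.6,0],[-0.2,-0.6,0],[-0.2,-0.6,0],[-0.2,-0.6,0],[-0.2,-0.6,0],[-0.2,-0.5,0],[-0.1,-0.4,0],[0,0,0]],"hand":[1,1,1,1,1,1,1,1,1,1]}'
python3 - <<'E'
from h import *
from workcell import camera,bot
t=camera("top");s=camera("scene")
cv2.imwrite("pics/e_t.png",t["frame"][:,:,::-1]);cv2.imwrite("pics/e_s.png",s["frame"][:,:,::-1])
m0=np.array([.4915,-.033,.067])
def rep(nm,P,c,zlo,zhi,ctr,r):
    m=(P[...,2]>zlo)&(P[...,2]<zhi)&(c["range_z"]>0)&(np.hypot(P[...,0]-ctr[0],P[...,1]-ctr[1])<r)
    a=P[m];print(nm,m.sum(),a.mean(0).round(4) if m.any() else"",((a.min(0)+a.max(0))/2).round(4) if m.any() else"");return a
for n,c in(("top",t),("scene",s)):
    P=pts(c)
    rep(n+" pin",P,c,.108,.128,(.535,-.2645),.03);rep(n+" head",P,c,.058,.08,m0,.05)
    a=rep(n+" handle",P,c,.042,.056,m0+[-.08,-.03,0],.12);a=a[np.hypot(a[:,0]-m0[0],a[:,1]-m0[1])>.035]
    if len(a):print(cv2.fitLine(a[:,:2].astype(np.float32),cv2.DIST_HUBER,0,.001,.001).ravel())
E
```

```text
time: 18.5
ee_pos: [0.3571, -0.3001, 0.2024]
tcp_rot: [180.0, 0.0, 25.3]
wrist_force: [-0.3, 0.7, -0.1]
opening: 0.0855
top pin 124 [ 0.5336 -0.2685  0.1184] [ 0.5339 -0.2692  0.116 ]
top head 431 [ 0.49   -0.034   0.0674] [ 0.4901 -0.0341  0.0652]
top handle 476 [ 0.4118 -0.0719  0.0492] [ 0.4148 -0.0586  0.0485]
[ 0.898588    0.4387933   0.40828073 -0.07374314]
scene pin 91 [ 0.538  -0.2657  0.117 ] [ 0.5367 -0.2687  0.1151]
scene head 377 [ 0.4949 -0.0304  0.0666] [ 0.4936 -0.0326  0.0653]
scene handle 367 [ 0.4294 -0.0609  0.0488] [ 0.4386 -0.0549  0.0489]
[ 0.89621115  0.44362777  0.41123053 -0.07141808]
```

View pics/e_s.png

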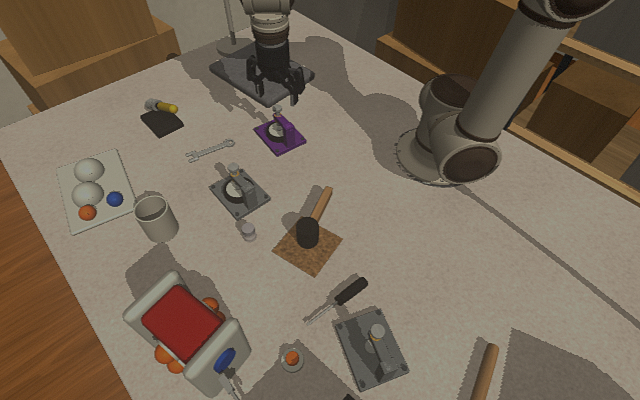

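View pics/e_t.png

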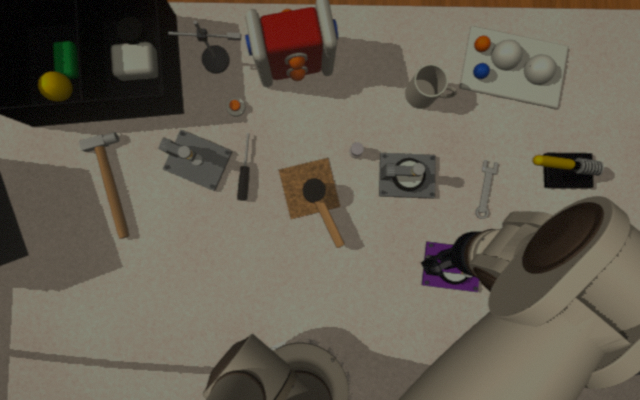

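The mallet is back within about 1 mm of where it started, the pin is up, and the arm is clear of everything. I'm handing the job in.

```bash
python3 -c "
from workcell import ticket
print(ticket.job_done())"
```

```text
the job is handed in; nothing more can be done
None
```

I knocked the wheel jig's pin fully down with the mallet's face, let it spring back, and stood the mallet back on the cork mat. I handed the job in at about 18.5 s; the hand-in reported no verdict.

- **Press:** I gripped the mallet at 100 N about 60 mm behind the head. The wrist reading reached +21.5 N at the bottom, about 25 N above the hanging mallet's baseline. The spring gives only 9 N at the stop, and the force climbed steeply at the end, so I took the pin to be on its stop. I could not see this directly, because the head hid the pin.
- **Pin after the press:** It is back at about 0.117–0.118 m above the table.
- **Mallet:** It stands on the mat with its head within about 1 mm of where it started and its handle direction within about 0.7°. The gripper is open and away from everything.
- **Other jigs:** I never went near the empty jig. The arm passed over the purple one and ended above it without touching, with the fingertips about 0.2 m up.
- **One check disagreed:** My first measurement put the pin about 2–4 mm off sideways compared with the last one, because the first measuring window probably cut off part of the pin. The press was off-centre by about that much, still well within the mallet's 28 mm face radius.

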